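# Shut the sight-glass guard before pump-down

## Task

Before the pump is started, push the sliding steel guard of the vacuum chamber with the ROUND window fully shut over its window, until the spring catch at the far end clicks behind it and holds it. Leave the guard of the other chamber, the one with the narrow slot window, as it is, and let go when done.

Things in the scene. Friction and masses are not known exactly. Their poses are not given: they have to be found in the camera images.
- guard_lip (a point): Guard to shut (round 77 mm window; dial gauge on far pipe): middle of the top edge of its upright push lip, 152 mm above the table. Lip 8 mm thick (x), 80 wide (y), 36 tall, on the guard: flat plate 100 x 110 mm, 4 thick, top at 116 mm. x axis: the way it slides shut, away from the robot, within 20 deg of straight ahead; z up. Space behind the lip (-x) is clear for 60 mm.
- guard (a joint): Opening of that guard in m: 0 = fully shut at its end stop, 0.107 = fully open; starts 0.07 to 0.105. Friction 1 to 3 N. From 0.018 to 0.010 the hump on its far tongue lifts the catch roller and resists with 5 to 10 N; only below about 0.006 does the roller drop and draw it in. The end stop is rigid. Caught, it rests between 0 and 0.003.
- catch (a joint): Lift of the spring catch of that chamber in m: a brass roller under a small steel bridge at the lid's far end. 0 = down (not reached yet, or fallen behind the guard's hump); about 0.003 while the hump passes below. The chamber is a fixed steel box 270 x 168 mm, lid 110 mm high, guard rails 10 mm high on it at its sides, bridge 35 mm high.
- other_guard_lip (a point): Same point and axes on the other chamber's guard, same make and size, which must stay as it is. That chamber has a narrow slot window (78 x 22 mm) and a black handwheel on its far pipe. The two chambers stand side by side 340 to 420 mm apart, either one on the left.

How it is judged (in metres and radians):
At the end, for the whole second after the job is handed in: The guard of the round-window chamber is shut to within 6 mm of its end stop with the catch roller down (lift under 1.5 mm) behind its hump, and the other chamber's guard is within 15 mm of where it started (value of joint guard below 0.006 m and value of joint catch below 0.0015 m and distance of other_guard_lip from where it was at the start of the episode below 0.015 m); the robot touches nothing.
It fails at once if the other chamber's guard is moved by more than 15 mm (distance of other_guard_lip from where it was at the start of the episode above 0.015 m).
It also fails if it takes over 40 s, if anything falls off the work surface, if the arm or the gripper's body presses on something with over 40 N, if the wrist force passes 120 N, or if a joint passes its speed limit or range.

## Robot

A 6-joint arm with a two-finger parallel gripper is mounted at the origin on the work surface. World frame = base frame: x ahead of the robot, y to its left, z up, the work surface at z = 0. Lengths are in mm, angles in rad, forces in N, time in s.
With the tool pointing down it reaches from about 350 to 775 mm from the base axis. Payload 7.3 kg.
Tool frame: the origin (TCP) lies at the very end of the fingers, on their centre line; the grasp point (between the pads) lies 19 mm behind it; z points along the fingers, y is the line along which they close (so a half turn about z gives the same grasp; the last joint's range is limited). The gripper opens to 92 mm and grips with 3 to 60 N. Pads are 19 mm wide; open, the fingers measure 130 mm over their backs; the gripper's body (75 mm by 190 mm) begins 47 mm behind the grasp point.
Start: joints at [1.105, 0.342, 1.524, -0, 1.275, -0.146], TCP at [165.033, 498.406, 226.741] pointing down, gripper open.
Joint ranges: [-2.53, 2.53], [-0.77, 2.02], [0.04, 2.7], [-1, 4.14], [0.28, 2.66], [-3.11, 3.11]. Speed limits (rad/s): [2.57, 2.57, 3.14, 3.14, 3.14, 3.14].

## Interface

Orientations are given as [roll, pitch, yaw] about the fixed x, y, z axes, in that order (R = Rz(yaw) Ry(pitch) Rx(roll)).
In Python, from plant import bot gives the robot as it stands.
- The arm moves only by the tool jog_arm, never from a script. Its argument "targets" is a list of rows, each an object with "xyz": the shift along the tool's x, y, z as a fraction of full scale, a list of three; "spin": the turn about the tool's z as a fraction of full scale. In form: [{"xyz": [x, y, z], "spin": spin}, ...]. A call has exactly 10 rows; each row shifts and turns the commanded pose from where the row before left it, along the tool's axes as they then stand; what a row does not reach is not made up. Full scale, the value 1, is 80 mm for a shift and 0.1 rad for a turn. A row lasts 1/8 s, in which the tool goes at most 62.5 mm and 10.7 degrees, less where a joint would pass 70% of its speed; a pose out of reach is approached as far as the arm can. A call with a number of a shift or a turn outside -1 to 1 is refused whole. A call with a gripper value outside its range is refused whole. "gripper" is the opening in per cent of the stroke, from 0 (shut) to 100 (fully open), set as the call begins (left out, the last holds). The fingers move at their own pace and stop on an object; the grip force is fixed at half the most. Time passes only in rows, so rows that do not move let the fingers close, or fill a call up. It gives the time, the measured TCP pose, the force, the opening and the grip force at its end, in the units of the state.
- bot.get_obs(): the state, without advancing time (a new reading comes with each control period).
- bot.capture(name): name is "side" or "top"; returns the picture (480x640x3 uint8, blue, green, red); there is no depth.
- bot.get_calibration(name): a dict with "vfov" (degrees; the focal length in pixels is half the picture's height over the tangent of half this angle, whatever the lens; pixels are square), "cx", "cy" (the principal point, pixels), "eye" and "rotation" of the camera in the world. Camera axes: x right, y down, z forward; pixel columns grow to the right and rows downward; lengths in mm; the calibration is good to about 2 mm. A picture is of the moment at which its call begins. get_calibration takes no time and is no camera call.
- bot.close_job(): hands the job in; it is judged then, once.
The state is a dict: "time": time; "joint_positions": joint angles; "dq": joint speeds; "tau": joint torques, N m; "tool_pos": TCP position; "tcp_rot": TCP orientation; "contact_force": force on the tool from outside, world axes, zero at the start; "moment": the same for the moment, N m; "grip_width": finger opening in mm; "finger_force": force on a finger pad.
Only numpy, scipy, OpenCV 4.12 (cv2) and the standard library are available. Lean on these libraries where they do the work, as an engineer would, in place of code of your own. Each camera call takes 0.05 s, during which the arm holds its last target. There are 200 camera calls.

## Working session

There is one attempt and no reset: what is moved stays moved. The work goes in short steps, Python scripts to look and compute and a tool call to move; the robot and the scene stay as the last step left them, time stands still between calls to the robot, and variables do not carry over. Pictures are saved under pics/ and viewed, at most 10 in all, crops included, and the job is handed in when it is done.

Besides the shell and the picture viewer there is one more tool, called after ">>>" as name(argument=value, ...) on one line, values as JSON. jog_arm: Moves the arm, as the interface text tells. Shift numbers are shares of 80 mm and turn numbers shares of 0.1 rad, none past 1 either way. Its arguments: {"type":"object","properties":{"targets":{"type":"array","items":{"type":"object","properties":{"xyz":{"type":"array","items":{"type":"number"}},"spin":{"type":"number"}}}},"gripper":{"type":"number"}},"required":["targets"]}

```bash
mkdir -p pics
python3 - <<'E'
from plant import bot
import cv2
for n in("top","side"):
    cv2.imwrite(f"pics/{n}0.png",bot.capture(n)); print(n,bot.get_calibration(n))
o=bot.get_obs();print(o)
E
```

```text
top {'vfov': 56.227366254419145, 'cx': 324.10006982931776, 'cy': 237.93383754151446, 'eye': array([491.28444301,   5.61376625, 790.78605486]), 'rotation': array([-2.91633119, -0.00519161, -1.48734916])}
side {'vfov': 53.18132530020769, 'cx': 310.39483024282947, 'cy': 241.55173449253778, 'eye': array([313.51038228, 403.6540394 , 541.58201812]), 'rotation': array([-2.16757877,  0.02410493, -2.46716477])}
{'time': 0.1, 'joint_positions': array([ 1.10499965e+00,  3.42637083e-01,  1.52488120e+00,  1.94927131e-05,
        1.27539664e+00, -1.46040695e-01]), 'dq': array([ 0.000348  , -0.00111714, -0.00143664,  0.00025117,  0.00019903,
       -0.00149556]), 'tau': array([ 2.61305744e-03, -4.32004058e+01, -2.44697946e+01,  7.21788662e-02,
        5.26150223e-02, -1.39510794e-05]), 'tool_pos': array([164.86371938, 498.08155749, 226.13680819]), 'tcp_rot': array([-3.14028717e+00, -2.10861529e-04,  2.82183084e+00]), 'contact_force': array([0.45256091, 0.4825479 , 0.47145479]), 'moment': array([-0.01960042, -0.01071522,  0.02161956]), 'finger_force': 0.0, 'grip_width': 91.56944597012101}
```

View pics/top0.png

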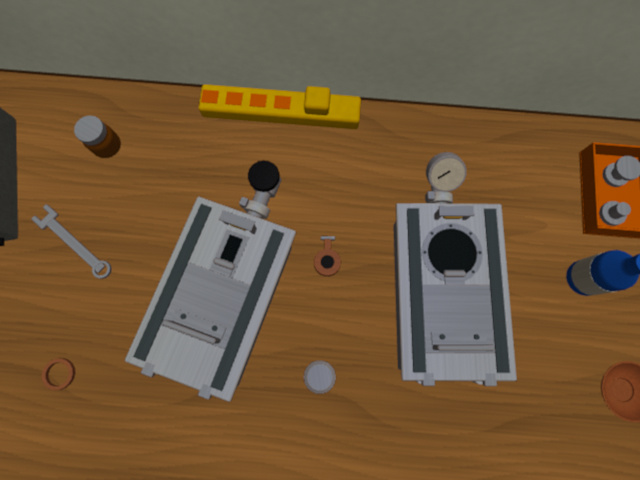

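View pics/side0.png

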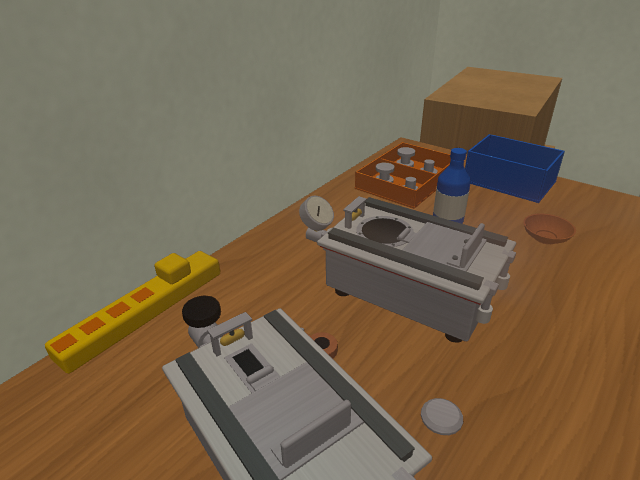

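The top picture shows the round-window chamber with the dial gauge on the right: window at about (451,250), lip at about (463,349). The slot chamber is on the left. I'll enlarge the lip and the bridge next.

Run:
```python
import cv2,numpy as np
t=cv2.imread("pics/top0.png")[190:390,385:525]
s=cv2.imread("pics/side0.png")[190:310,320:520]
cv2.imwrite("pics/tc.png",cv2.resize(t,None,fx=3,fy=3,interpolation=cv2.INTER_CUBIC))
cv2.imwrite("pics/sc.png",cv2.resize(s,None,fx=4,fy=4,interpolation=cv2.INTER_CUBIC))
```

```text
(no output)
```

View pics/tc.png

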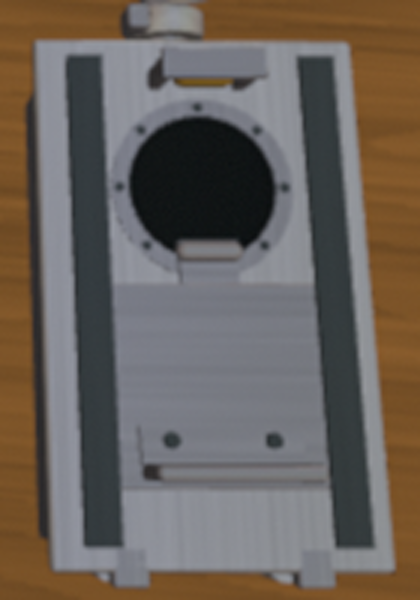

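View pics/sc.png

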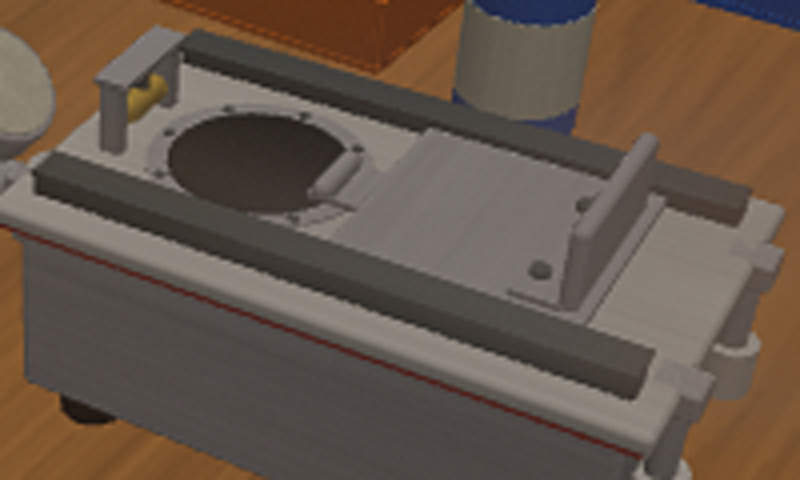

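The top crop shows the lid corners at (35,42), (348,42), (393,570) and (52,572), and the lip's top strip from (145,472) to (325,472). The side crop shows the lip's top edge running from (580,222) to (653,140).

```bash
cat > h.py <<'E'
import numpy as np
from scipy.spatial.transform import Rotation as R
from plant import bot
def pix(cam,u,v,z):
    c=bot.get_calibration(cam); f=240/np.tan(np.radians(c["vfov"]/2))
    d=R.from_euler("xyz",c["rotation"]).as_matrix()@[(u-c["cx"])/f,(v-c["cy"])/f,1]
    return c["eye"]+d*(z-c["eye"][2])/d[2]
E
python3 - <<'E'
from h import *
np.set_printoptions(precision=1,suppress=True)
T=lambda x,y,z:pix("top",385+x/3,190+y/3,z)
S=lambda x,y,z:pix("side",320+x/4,190+y/4,z)
L=[T(*p,110) for p in[(35,42),(348,42),(393,570),(52,572)]];print(*L)
for a,b in((0,1),(1,2),(2,3),(3,0)):
    d=L[b]-L[a];print(np.linalg.norm(d),np.degrees(np.arctan2(d[1],d[0])))
print("center",sum(L)/4)
for Q in([T(145,472,152),T(325,472,152)],[S(580,222,152),S(653,140,152)]):
    d=Q[1]-Q[0];print(*Q,np.linalg.norm(d),np.degrees(np.arctan2(d[1],d[0])),sum(Q)/2)
t=[T(*p,114)for p in((115,283),(320,283),(125,488),(327,488))];print("plate",*t)
print("win", T(202,187,110),"tongue",T(210,245,116))
print("bridge",T(165,48,145),T(267,52,145))
E
```

```text
[711.7 -94.8 110. ] [ 725.8 -259.8  110. ] [ 459.6 -280.4  110. ] [ 445.  -115.7  110. ]
165.57318509215474 -85.12660116460884
266.9492995471216 -175.58181165100103
165.31858020933024 95.07761257249565
267.5366040521146 4.473940380894429
center [ 585.5 -187.7  110. ]
[ 495.5 -149.   152. ] [ 502.4 -231.9  152. ] 83.16604044222471 -85.22288075010142 [ 498.9 -190.5  152. ]
[ 497.7 -160.8  152. ] [ 498.4 -227.7  152. ] 66.82625093019652 -89.44465084065375 [ 498.  -194.2  152. ]
plate [ 587.1 -140.4  114. ] [ 595.8 -243.6  114. ] [ 487.3 -148.7  114. ] [ 495.5 -247.   114. ]
win [ 641.  -184.3  110. ] tongue [ 610.1 -187.3  116. ]
bridge [ 702.8 -154.7  145. ] [ 705.  -205.7  145. ]
```

The measurements agree with the given sizes. The lip is at about (499,-194,152) and the slide axis is at yaw +0.08. I'll close the fingers, turn the tool square to the lip and move around to behind it.

>>> jog_arm(gripper=0, targets=[{"xyz": [0, 0, 0], "spin": -1}, {"xyz": [0, 0, 0], "spin": -1}, {"xyz": [0, 0, 0], "spin": -1}, {"xyz": [0, 0, 0], "spin": -1}, {"xyz": [-0.32, -0.57, 0], "spin": 0}, {"xyz": [-0.32, -0.57, 0], "spin": 0}, {"xyz": [-0.32, -0.57, 0], "spin": 0}, {"xyz": [-0.32, -0.57, 0], "spin": 0}, {"xyz": [-0.32, -0.57, 0], "spin": 0}, {"xyz": [-0.32, -0.57, 0], "spin": 0}])

```text
time: 1.35
tool_pos: [340.6, 236.5, 226.6]
tcp_rot: [3.142, -0.0, -3.061]
contact_force: [1.4, 0.6, 0.1]
grip_width: 0.8
finger_force: 0.0
```

>>> jog_arm(targets=[{"xyz": [-0.32, -0.57, 0], "spin": 0}, {"xyz": [-0.32, -0.57, 0], "spin": 0}, {"xyz": [-0.02, -0.62, 0], "spin": 0}, {"xyz": [-0.02, -0.62, 0], "spin": 0}, {"xyz": [-0.02, -0.62, 0], "spin": 0}, {"xyz": [-0.02, -0.62, 0], "spin": 0}, {"xyz": [-0.02, -0.62, 0], "spin": 0}, {"xyz": [-0.02, -0.62, 0], "spin": 0}, {"xyz": [-0.02, -0.62, 0], "spin": 0}, {"xyz": [0, 0, 0], "spin": 0}])

```text
time: 2.6
tool_pos: [437.3, -196.7, 226.0]
tcp_rot: [3.142, -0.001, -3.066]
contact_force: [-0.0, 1.4, -0.8]
grip_width: 0.6
finger_force: 0.0
```

>>> jog_arm(targets=[{"xyz": [0, 0, 0.25], "spin": 0}, {"xyz": [0, 0, 0.25], "spin": 0}, {"xyz": [0, 0, 0.25], "spin": 0}, {"xyz": [0, 0, 0.2], "spin": 0}, {"xyz": [0, 0, 0.15], "spin": 0}, {"xyz": [0, 0, 0.1], "spin": 0}, {"xyz": [0, 0, 0.02], "spin": 0}, {"xyz": [0, 0, 0], "spin": 0}, {"xyz": [0, 0, 0], "spin": 0}, {"xyz": [0, 0, 0], "spin": 0}])

```text
time: 3.85
tool_pos: [437.5, -194.1, 129.4]
tcp_rot: [-3.141, 0.001, -3.061]
contact_force: [0.8, 0.3, 0.7]
grip_width: 0.6
finger_force: 0.0
```

Run:
```python
from plant import bot
import cv2
a=bot.capture("side")[130:330,280:540]
cv2.imwrite("pics/s1.png",cv2.resize(a,None,fx=3,fy=3,interpolation=cv2.INTER_CUBIC)[:600,:800])
```

```text
(no output)
```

View pics/s1.png

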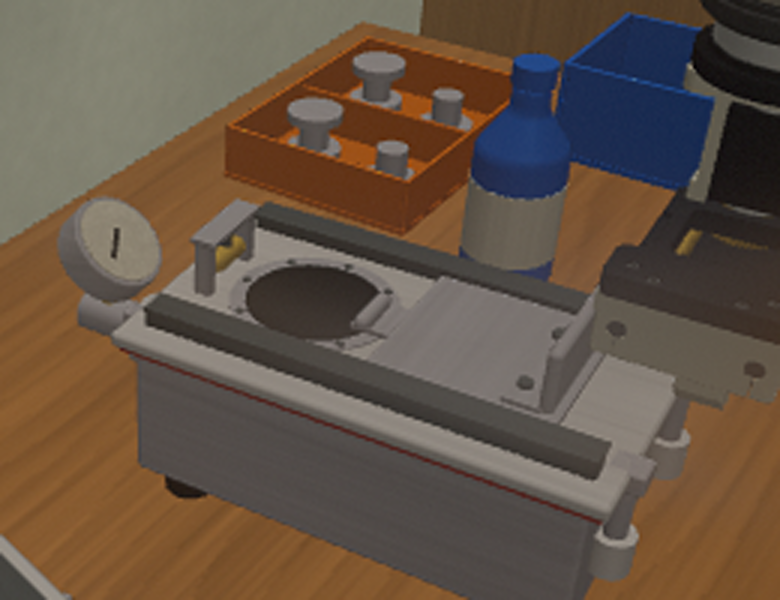

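The closed fingers are behind the lip (lip at about (570,370) in the crop) with clear space around. I'll push gently.

>>> jog_arm(targets=[{"xyz": [-0.12, 0, 0], "spin": 0}, {"xyz": [-0.12, 0, 0], "spin": 0}, {"xyz": [-0.12, 0, 0], "spin": 0}, {"xyz": [-0.08, 0, 0], "spin": 0}, {"xyz": [-0.08, 0, 0], "spin": 0}, {"xyz": [-0.08, 0, 0], "spin": 0}, {"xyz": [-0.08, 0, 0], "spin": 0}, {"xyz": [-0.08, 0, 0], "spin": 0}, {"xyz": [-0.08, 0, 0], "spin": 0}, {"xyz": [-0.08, 0, 0], "spin": 0}])

```text
time: 5.15
tool_pos: [511.1, -188.0, 129.1]
tcp_rot: [3.141, -0.0, -3.061]
contact_force: [-3.0, -0.1, 1.1]
grip_width: 0.1
finger_force: 0.8
```

>>> jog_arm(targets=[{"xyz": [-0.08, 0, 0], "spin": 0}, {"xyz": [-0.08, 0, 0], "spin": 0}, {"xyz": [-0.08, 0, 0], "spin": 0}, {"xyz": [-0.08, 0, 0], "spin": 0}, {"xyz": [-0.05, 0, 0], "spin": 0}, {"xyz": [-0.05, 0, 0], "spin": 0}, {"xyz": [-0.05, 0, 0], "spin": 0}, {"xyz": [-0.05, 0, 0], "spin": 0}, {"xyz": [0, 0, 0], "spin": 0}, {"xyz": [0, 0, 0], "spin": 0}])

```text
time: 6.4
tool_pos: [552.5, -184.8, 129.3]
tcp_rot: [-3.141, 0.001, -3.061]
contact_force: [0.1, -0.9, 0.9]
grip_width: 0.3
finger_force: 0.0
```

>>> jog_arm(targets=[{"xyz": [-0.025, 0, 0], "spin": 0}, {"xyz": [-0.025, 0, 0], "spin": 0}, {"xyz": [-0.025, 0, 0], "spin": 0}, {"xyz": [-0.025, 0, 0], "spin": 0}, {"xyz": [-0.025, 0, 0], "spin": 0}, {"xyz": [-0.025, 0, 0], "spin": 0}, {"xyz": [-0.025, 0, 0], "spin": 0}, {"xyz": [-0.025, 0, 0], "spin": 0}, {"xyz": [-0.025, 0, 0], "spin": 0}, {"xyz": [-0.025, 0, 0], "spin": 0}])

```text
time: 7.65
tool_pos: [572.0, -183.2, 129.1]
tcp_rot: [3.141, -0.0, -3.061]
contact_force: [-3.0, -0.9, 1.4]
grip_width: 0.1
finger_force: 1.5
```

Run:
```python
from plant import bot
import cv2
a=bot.capture("side")[190:290,340:500]
cv2.imwrite("pics/s2.png",cv2.resize(a,None,fx=5,fy=5,interpolation=cv2.INTER_CUBIC))
print(bot.get_obs()["contact_force"])
```

```text
[-2.29111155 -0.74144375  1.71480014]
```

View pics/s2.png

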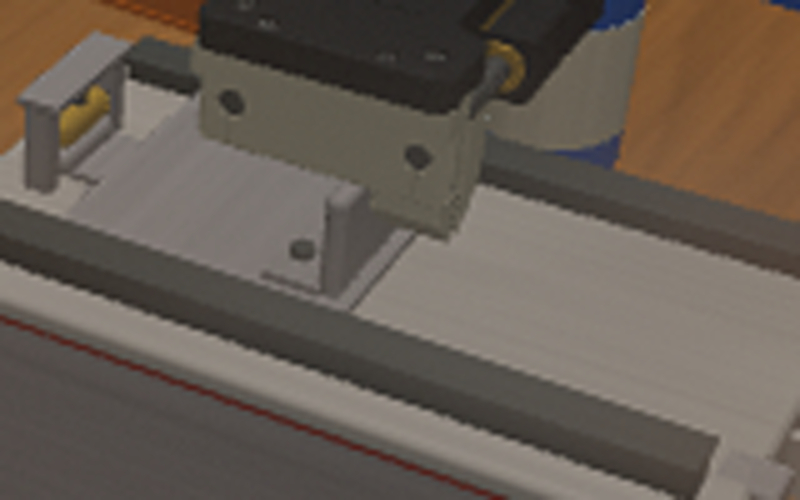

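The hump at the tongue end (about (85,170)) is just at the bridge and roller, so the resistance comes next. I'll continue in small steps.

>>> jog_arm(targets=[{"xyz": [-0.025, 0, 0], "spin": 0}, {"xyz": [-0.025, 0, 0], "spin": 0}, {"xyz": [-0.025, 0, 0], "spin": 0}, {"xyz": [-0.025, 0, 0], "spin": 0}, {"xyz": [-0.025, 0, 0], "spin": 0}, {"xyz": [0, 0, 0], "spin": 0}, {"xyz": [0, 0, 0], "spin": 0}, {"xyz": [0, 0, 0], "spin": 0}, {"xyz": [0, 0, 0], "spin": 0}, {"xyz": [0, 0, 0], "spin": 0}])

```text
time: 8.95
tool_pos: [582.1, -182.4, 129.1]
tcp_rot: [3.142, 0.0, -3.061]
contact_force: [-1.0, -0.8, 0.6]
grip_width: 0.6
finger_force: 0.0
```

>>> jog_arm(targets=[{"xyz": [-0.0125, 0, 0], "spin": 0}, {"xyz": [-0.0125, 0, 0], "spin": 0}, {"xyz": [-0.0125, 0, 0], "spin": 0}, {"xyz": [-0.0125, 0, 0], "spin": 0}, {"xyz": [-0.0125, 0, 0], "spin": 0}, {"xyz": [-0.0125, 0, 0], "spin": 0}, {"xyz": [0, 0, 0], "spin": 0}, {"xyz": [0, 0, 0], "spin": 0}, {"xyz": [0, 0, 0], "spin": 0}, {"xyz": [0, 0, 0], "spin": 0}])

```text
time: 10.2
tool_pos: [584.2, -182.2, 129.2]
tcp_rot: [3.14, -0.008, -3.061]
contact_force: [-16.8, -0.6, 10.4]
grip_width: -0.0
finger_force: 8.6
```

Run:
```python
from plant import bot
import cv2
a=bot.capture("side")[190:290,340:500]
cv2.imwrite("pics/s3.png",cv2.resize(a,None,fx=5,fy=5,interpolation=cv2.INTER_CUBIC))
print(bot.get_obs()["contact_force"])
```

```text
[-17.21225321  -0.23108355   9.6679077 ]
```

View pics/s3.png

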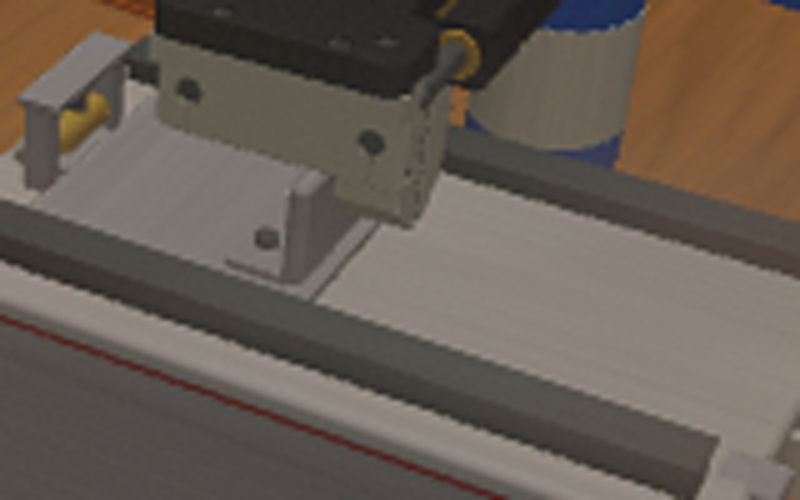

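The arm stopped dead at x=584 with 17 N, which is more than hump plus friction could give (13 N at most). At 582 the force was near zero, which fits the guard having been drawn in. I'll back off, lift and check.

>>> jog_arm(targets=[{"xyz": [0.05, 0, 0], "spin": 0}, {"xyz": [0.1, 0, 0], "spin": 0}, {"xyz": [0.2, 0, 0], "spin": 0}, {"xyz": [0.3, 0, 0], "spin": 0}, {"xyz": [0, 0, -0.3], "spin": 0}, {"xyz": [0, 0, -0.4], "spin": 0}, {"xyz": [0.4, 0, -0.4], "spin": 0}, {"xyz": [0.6, 0, -0.4], "spin": 0}, {"xyz": [0.6, 0, 0], "spin": 0}, {"xyz": [0, 0, 0], "spin": 0}])

```text
time: 11.5
tool_pos: [406.5, -196.2, 249.8]
tcp_rot: [-3.141, 0.001, -3.063]
contact_force: [-0.2, -0.7, 0.2]
grip_width: 0.6
finger_force: 0.0
```

Run:
```python
from plant import bot
import cv2,numpy as np
a=bot.capture("side")[195:275,335:465]
b=bot.capture("top"); cv2.imwrite("pics/top4.png",b)
a=cv2.resize(a,(780,480),interpolation=cv2.INTER_CUBIC)
cv2.imwrite("pics/s4.png",a)
cv2.imwrite("pics/t4.png",cv2.resize(b[190:390,385:525],None,fx=3,fy=3,interpolation=cv2.INTER_CUBIC))
d=cv2.absdiff(b,cv2.imread("pics/top0.png"))[190:400,120:300];print("other chamber diff",d.max(),d.mean())
```

```text
other chamber diff 7 2.2182539682539684
```

View pics/s4.png

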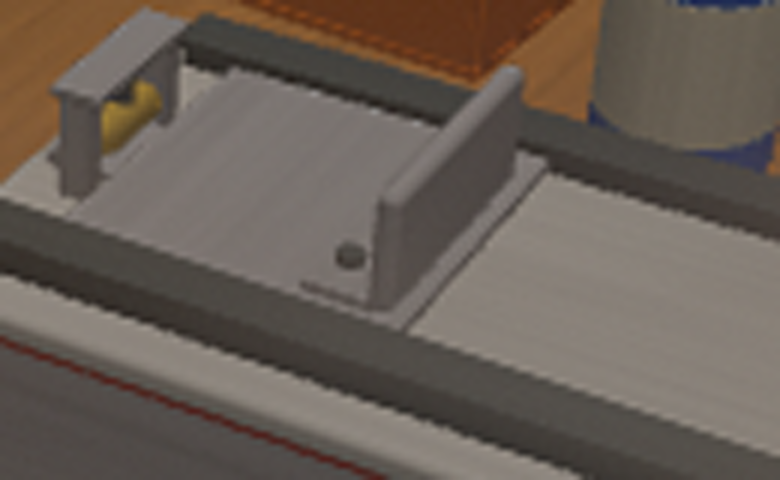

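View pics/t4.png

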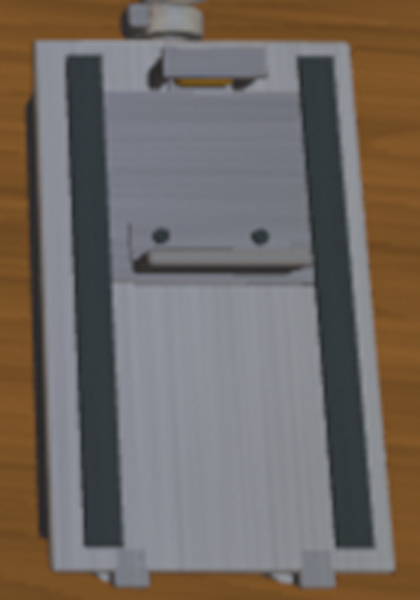

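The guard covers the window and its far edge is at the bridge. As the deciding check, I'll compare the roller's height with the first picture.

Run:
```python
from h import *
import cv2
def roller(im):
    c=im[200:235,340:370].astype(int); m=(c[...,2]-c[...,0]>45)
    y,x=np.nonzero(m); return m.sum(),x.mean()+340,y.min()+200,y.mean()+200,np.bincount(x,minlength=30)[5:], [int(y[x==k].min()) for k in sorted(set(x))]
print(roller(cv2.imread("pics/side0.png")));print(roller(bot.capture("side")))
T=lambda x,y,z:pix("top",385+x/3,190+y/3,z)
a,b=T(217,283,114),T(208,93,114);print("plate far edge travel",np.linalg.norm(b-a), T(212,283,114)[0]-T(222,488,114)[0])
a,b=T(172,440,117),T(161,236,117);print("screw travel",np.linalg.norm(b-a))
```

```text
(np.int64(189), np.float64(347.64550264550263), np.int64(200), np.float64(209.43386243386243), array([7, 6, 5, 5, 4, 3, 2, 9, 8, 8, 7, 5, 8, 8, 6, 5, 2, 0, 0, 0, 0, 0,
       0, 0, 0]), [0, 0, 0, 0, 0, 0, 0, 0, 0, 0, 0, 0, 0, 12, 12, 12, 12, 9, 8, 9, 9, 11])
(np.int64(188), np.float64(347.6648936170213), np.int64(200), np.float64(209.39361702127658), array([7, 6, 5, 5, 4, 3, 2, 9, 8, 8, 7, 5, 8, 8, 6, 5, 2, 0, 0, 0, 0, 0,
       0, 0, 0]), [0, 0, 0, 0, 0, 0, 0, 0, 0, 0, 0, 0, 0, 12, 12, 12, 12, 9, 8, 9, 9, 11])
plate far edge travel 99.13432049732731 99.94259224870888
screw travel 100.760595742669
```

The roller sits at the same pixels as at the start, so it is down. The guard travelled about 100 mm from a start of at most 105 mm, so it is past the hump. The slot-window chamber looks unchanged.

```bash
python3 -c "
from plant import bot
print(bot.close_job())"
```

```text
the job is handed in; nothing more can be done
None
```

I pushed the round-window guard shut against its end stop; the final pictures show the catch roller down, the slot-window guard unmoved and the arm clear, and I handed the job in (no verdict came back).

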